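# Refit an air-filter bowl

## Task

One of the three washed filter bowls on the mat has lost one of its two bayonet lugs: first put it in the small scrap basket beside the vice. Then fit one of the sound bowls to the filter head that is clamped upside down in the vice: set its lugs in the slots, push it down against the spring and turn it clockwise, seen from above, a quarter turn to its stop. Finish still holding the bowl there, pressed fully home against the spring, so that I can put the locking pin in; leave the other sound bowl standing where it is and everything else undisturbed.

Things in the scene. Friction and masses are not known exactly. Their poses are not given: they have to be found in the camera images.
- bowl_a: black air-filter bowl on the mat, mouth down: 46 mm diameter, 0.13 kg. Origin: centre of its rim (underside), z up. Round 46 mm body, grip it 20 to 86 mm up; on top a drain wing 30 x 7 mm along x, top at 105 mm. Below 10 mm a spigot, chamfered 3 mm. Sound: two steel lugs along +x and -x, 15 mm wide, out to 31 mm from the axis, 10 to 16 mm up. Either sound bowl will do.
- bowl_b: black air-filter bowl on the mat, mouth down: 46 mm diameter, 0.13 kg. Origin: centre of its rim (underside), z up. Round 46 mm body, grip it 20 to 86 mm up; on top a drain wing 30 x 7 mm along x, top at 105 mm. Below 10 mm a spigot, chamfered 3 mm. Sound: two steel lugs along +x and -x, 15 mm wide, out to 31 mm from the axis, 10 to 16 mm up. Either sound bowl will do.
- bowl_broken: black air-filter bowl on the mat, mouth down: 46 mm diameter, 0.13 kg. Origin: centre of its rim (underside), z up. Round 46 mm body, grip it 20 to 86 mm up; on top a drain wing 30 x 7 mm along x, top at 105 mm. Below 10 mm a spigot, chamfered 3 mm. Damaged: one such lug on +x (15 mm wide, out to 31 mm, 10 to 16 mm up), the one on -x torn off.
- mat: grey rubber mat 270 x 230 mm, 3 mm thick, fixed to the bench, on which the three bowls and a spare element stand, at least 90 mm apart between centres. Origin: centre of its underside.
- scrap_basket: small black perforated basket right (-y) of the vice, 190 mm (x) by 150 mm (y) outside, 60 mm high, walls and floor 4 mm, open on top, empty, fixed. Not the two larger baskets of castings along the bench's far edge. Origin: centre of its underside.
- vice: blue machine vice bolted to the bench, carrying the filter head; it spans 130 mm to -x and 98 mm to +x of its origin, 125 mm wide (y), jaws up to 55 mm high. Origin: on the bench under the head's axis.
- filter_head: aluminium head upside down in the vice, fixed: a round 80 mm bell, mouth up, rim 94 mm above the bench. Origin: mouth centre in the rim plane, z up. Bore 48.4 mm; two slots (notches) 20 mm wide along +x and -x out to 33.8 mm from the axis. Below the 6 mm flange a 10 mm high chamber lets lugs turn; stops block counter-clockwise and end the clockwise turn (from above) at 80 degrees (1.40 rad).
- mouth (a point): mouth centre in the rim plane, z up, axes as the head's. A bowl fully home (lugs on the chamber floor) has its origin 26 mm below this; its lugs clear the flange to turn once it is over 22 mm below; let go when turned, the spring lifts it back to 22 mm below: not home.
- seal_ring (a joint): spring-loaded rubber seal ring down in the mouth, its top 14 mm below the rim when free. Value: metres pressed down, 0 free, 0.012 under a bowl fully home. Pushes up with 5 N when first touched, 14 N with the bowl home (750 N/m).
- element: spare white filter element, upright cylinder 28 mm in diameter, 52 mm high, loose on the mat among the bowls; not needed. Origin: centre of its underside.
- spanner: steel spanner 150 mm long lying on the bench near the robot, loose; not needed. Origin under its middle, x along it.
- brush: brush 170 mm long with a wooden handle lying on the bench near the robot, loose; not needed. Origin under its middle, x along it.
- locking_pin: steel locking pin with a pull ring, 60 mm long, 9 mm high, lying beyond the vice, loose; it is for the fitter, leave it. Origin on the bench near its middle.
- casting: rough aluminium casting tree about 90 x 75 mm, 16 mm high, lying loose beyond the vice; not needed. Origin under its middle.
- grinder: pencil air grinder 165 mm long, 25 mm thick, lying loose beyond the scrap basket; not needed. Origin under its middle, x along it.
- mould_block: grey rough cylindrical mould block 70 mm in diameter and 70 mm high, loose beyond the vice; not needed. Origin: centre of its underside.
- grease_jar: white jar with a steel lid, 56 mm in diameter and 55 mm high, loose to the left (+y) of the mat; not needed. Origin: centre of its underside.
Things that resemble listed ones, but are neither listed nor needed, are in the scene too. Leave any turquoise look-alike of the bowl_broken alone.

How it is judged (in metres and radians):
On the way, in this order (a step that is already met when the one before it is completed fails the run):
1. the bowl with the missing lug lies in the scrap basket, let go (x of bowl_broken in the frame of scrap_basket between -0.09 and 0.09 m and y of bowl_broken in the frame of scrap_basket between -0.07 and 0.07 m and z of bowl_broken in the frame of scrap_basket between 0 and 0.05 m and contact force between the fingers and bowl_broken below 0.1 N and linear speed of bowl_broken below 0.05 m/s), for 0.2 s.
2. a sound bowl is pushed into the mouth, its lugs below or just at the flange (((horizontal distance between bowl_a and mouth below 0.004 m and z of bowl_a in the frame of mouth below -0.021 m) or (horizontal distance between bowl_b and mouth below 0.004 m and z of bowl_b in the frame of mouth below -0.021 m))), for 0.05 s.
At the end, for the whole second after the job is handed in: A sound bowl held in the mouth (axis within 4 mm, upright), turned over 70 degrees from the slots, origin over 24 mm below the rim (home 26, sprung up 22), fingers on it with over 3 N. Broken bowl released in the scrap basket. Other bowl upright within 40 mm of its start (all of step 1 and ((horizontal distance between bowl_a and mouth below 0.004 m and z of bowl_a in the frame of mouth below -0.024 m and angle between the x axis of bowl_a and the x axis of filter_head, either way round above 1.22 rad and angle between bowl_a's own z axis and vertical below 0.12 rad and contact force between the fingers and bowl_a above 3 N and linear speed of bowl_a below 0.03 m/s and angle between bowl_b's own z axis and vertical below 0.15 rad and distance of bowl_b from where it was at the start of the episode below 0.04 m) or (horizontal distance between bowl_b and mouth below 0.004 m and z of bowl_b in the frame of mouth below -0.024 m and angle between the x axis of bowl_b and the x axis of filter_head, either way round above 1.22 rad and angle between bowl_b's own z axis and vertical below 0.12 rad and contact force between the fingers and bowl_b above 3 N and linear speed of bowl_b below 0.03 m/s and angle between bowl_a's own z axis and vertical below 0.15 rad and distance of bowl_a from where it was at the start of the episode below 0.04 m))); the arm keeps its last pose, push and grip.
It fails at once if a bystander (spare element, spanner, brush, locking pin, casting, grinder, mould block or jar) is shifted by more than 40 mm (distance of any of element, spanner, brush, locking_pin, casting, grinder, mould_block, grease_jar from where it was at the start of the episode above 0.04 m).
It also fails if it takes over 64 s, if anything falls off the work surface, if the arm or the gripper's body presses on something with over 40 N, if the wrist force passes 120 N, or if a joint passes its speed limit or range.

## Robot

A 6-joint arm with a two-finger parallel gripper is mounted at the origin on the work surface. World frame = base frame: x ahead of the robot, y to its left, z up, the work surface at z = 0. Lengths are in m, angles in degrees, forces in N, time in s.
With the tool pointing down it reaches from about 0.375 to 0.75 m from the base axis. Payload 9 kg.
Tool frame: the origin (TCP) lies where the fingers leave the gripper's body, on its centre line; the fingertips stand 73 mm ahead of it and the grasp point (between the pads) lies 54 mm ahead of it (robot.tip_reach is the distance from the TCP to the fingertips, in m); z points along the fingers, y is the line along which they close (so a half turn about z gives the same grasp; the last joint's range is limited). The gripper opens to 85 mm and grips with 20 to 120 N. Pads are 22 mm wide; open, the fingers measure 114 mm over their backs; the gripper's body (76 mm by 85 mm) begins 54 mm behind the grasp point. The pads swing forward as they close: fully open they stand 13 mm farther back than shut.
Start: joints at [63.845, 5.964, 5.575, 89.605, 0, 77.527], TCP at [0.142, 0.583, 0.304] pointing down, gripper open.
Joint ranges: [-171.21, 171.21], [-48.23, 106.86], [-62.78, 66.21], [-105.2, 120.99], [-86.42, 89.51], [-180, 180]. Speed limits (degrees/s): [127.2, 127.2, 147.25, 180, 180, 180].

## Interface

Orientations are given as [roll, pitch, yaw] about the fixed x, y, z axes, in that order (R = Rz(yaw) Ry(pitch) Rx(roll)).
In Python, from plant import robot gives the robot as it stands. Calls block until the motion is done:
- robot.move_pose(position, orientation): joint-space move of the TCP to a pose.
- robot.line_to(position, vel=0.15, rotation=None, guard=None): straight line of the TCP; rotation=None keeps the orientation; vel is the mean speed in m/s. With guard (N) it stops when the force on the tool has changed by that much, and returns True; else False.
- robot.goto_joints(angles): joint-space move.
- robot.set_gripper(opening): finger opening in m; the grip force is fixed at half the most; returns when the fingers have stopped.
- robot.pause(seconds).
- robot.ik(position, orientation): joint angles nearest the present ones, or None.
- robot.observe(): the state.
- robot.grab_frame(name): name is "scene" or "top"; returns the picture (384x512x3 uint8, blue, green, red); there is no depth.
- robot.get_calibration(name): a dict with "vertical_fov" (degrees; the focal length in pixels is half the picture's height over the tangent of half this angle, whatever the lens; pixels are square), "cx", "cy" (the principal point, pixels), "rvec" (rotation vector, rad) and "tvec" (3), from world to camera coordinates, as OpenCV has them. Camera axes: x right, y down, z forward; pixel columns grow to the right and rows downward; lengths in m; the calibration is good to about 2 mm. A picture is of the moment at which its call begins. get_calibration takes no time and is no camera call.
A pose or a line that the arm cannot do raises robot.IKError and nothing moves.
- robot.job_done(): hands the job in; it is judged then, once.
The state is a dict: "time": time; "q": joint angles; "qvel": joint speeds; "joint_torque": joint torques, N m; "tool_pos": TCP position; "tcp_rot": TCP orientation; "ft_force": force on the tool from outside, world axes, zero at the start; "torque": the same for the moment, N m; "gripper_width": finger opening in m; "gripper_force": force on a finger pad.
Only numpy, scipy, OpenCV 4.12 (cv2) and the standard library are available. Lean on these libraries where they do the work, as an engineer would, in place of code of your own. Each camera call takes 0.05 s, during which the arm holds its last target. There are 200 camera calls.

## Working session

There is one attempt and no reset: what is moved stays moved. The work goes in short steps, each a Python script; the robot and the scene stay as the last script left them, time stands still between calls to the robot, and variables do not carry over. Pictures are saved under pics/ and viewed, at most 10 in all, crops included, and the job is handed in when it is done.

```bash
mkdir -p pics; ls; python3 - <<'E'
from plant import robot
import cv2
for n in("scene","top"):
    im=robot.grab_frame(n); cv2.imwrite(f"pics/{n}0.png",im); 
    cv2.imwrite(f"pics/{n}0b.png",cv2.resize(im,(800,600),interpolation=cv2.INTER_CUBIC))
    print(n,robot.get_calibration(n))
print(robot.observe())
E
```

```text
pics
scene {'vertical_fov': 47.764796327556084, 'cx': 255.21245964421882, 'cy': 191.8318220089555, 'rvec': array([ 0.86653076,  2.41664392, -1.22531836]), 'tvec': array([ 0.3720832 , -0.17766001,  1.56756512])}
top {'vertical_fov': 47.446756103530035, 'cx': 256.9012089076242, 'cy': 193.93504536135433, 'rvec': array([ 2.14581214, -2.21253475,  0.08248412]), 'tvec': array([0.10439532, 0.53509115, 1.32002431])}
{'time': 0.1, 'q': array([6.38444933e+01, 5.99463688e+00, 5.53299766e+00, 8.96044143e+01,
       1.72264365e-03, 7.75279389e+01]), 'qvel': array([-0.07236251, -0.01737461,  0.12509538, -0.03989989,  0.07036188,
        0.01631715]), 'joint_torque': array([ 7.92503793e-03, -5.58208036e+01,  5.04720032e+01,  1.30827582e-02,
       -1.84544951e-04, -2.86504883e-05]), 'tool_pos': array([0.14181446, 0.58279155, 0.30322   ]), 'tcp_rot': array([-1.79935877e+02, -1.59471436e-02,  1.66316545e+02]), 'ft_force': array([ 0.4760707 , -0.06712196, -0.18581096]), 'torque': array([ 0.00623912, -0.0371757 , -0.05057597]), 'gripper_force': 0.0, 'gripper_width': 0.08564206946485706}
```

View pics/scene0b.png

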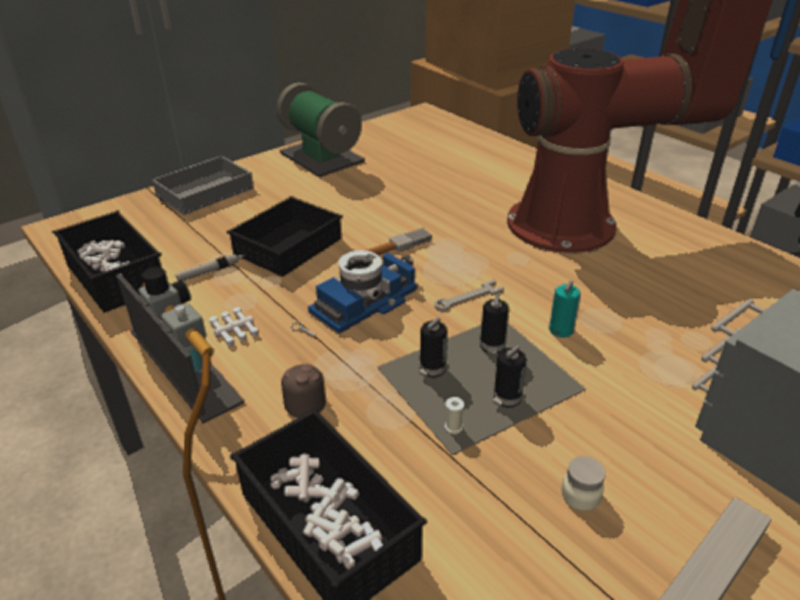

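View pics/top0b.png

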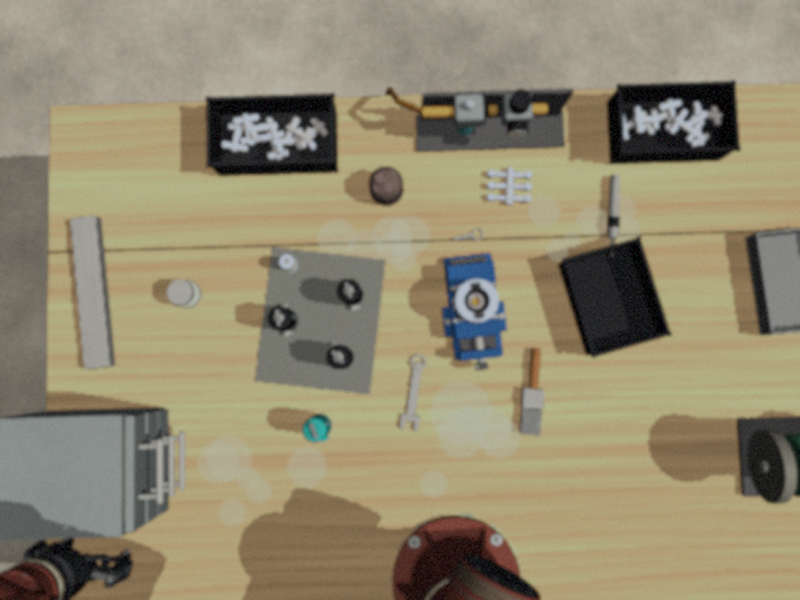

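The scene view (800x600 scale) shows three black bowls on the mat at (433,347), (495,322) and (510,375). In the top view they are at (349,292), (340,356) and (283,319). The look-alikes are a turquoise bowl at top (316,428), two casting baskets at the far edge, and a grey tray at (778,280). The scrap basket is at (614,297) and the head at (477,299).

I'll average a few frames and look at one close crop.

```bash
cat > h.py <<'E'
import numpy as np, cv2
from plant import robot
def avg(n,k=6): return np.mean([robot.grab_frame(n).astype(float) for _ in range(k)],0).astype(np.uint8)
def cal(n):
    c=robot.get_calibration(n); f=192/np.tan(np.radians(c["vertical_fov"]/2))
    return np.array([[f,0,c["cx"]],[0,f,c["cy"]],[0,0,1]]),cv2.Rodrigues(c["rvec"])[0],np.array(c["tvec"])
def proj(n,P):
    K,R,t=cal(n); p=(np.atleast_2d(P)@R.T+t)@K.T; return p[:,:2]/p[:,2:]
def ray(n,uv,z):
    K,R,t=cal(n); uv=np.atleast_2d(uv); d=np.c_[uv,np.ones(len(uv))]@np.linalg.inv(K).T@R; c=-R.T@t
    return c+d*((z-c[2])/d[:,2])[:,None]
E
python3 - <<'E'
from h import *
T=avg("top");S=avg("scene");np.save("T0",T);np.save("S0",S)
def crop(im,u,v,w,h,W,H):
    c=im[v:v+h,u:u+w].astype(float); c=np.clip(255*(c/255)**0.55,0,255).astype(np.uint8)
    return cv2.resize(c,(W,H),interpolation=cv2.INTER_CUBIC)
# bowls: top crops 40x40, scene crops
r1=[crop(T,u-20,v-20,40,40,266,266) for u,v in((223,187),(217,228),(181,204))]
r2=[crop(S,u-20,v-25,40,50,266,332) for u,v in((277,222),(317,207),(326,240))]
cv2.imwrite("pics/c1.png",np.vstack([np.hstack(r1),np.hstack(r2)]))
cv2.imwrite("pics/c2.png",np.hstack([crop(T,270,155,70,80,520,594),crop(S,205,150,35,75,277,594)]))
E
```

```text
(no output)
```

View pics/c1.png

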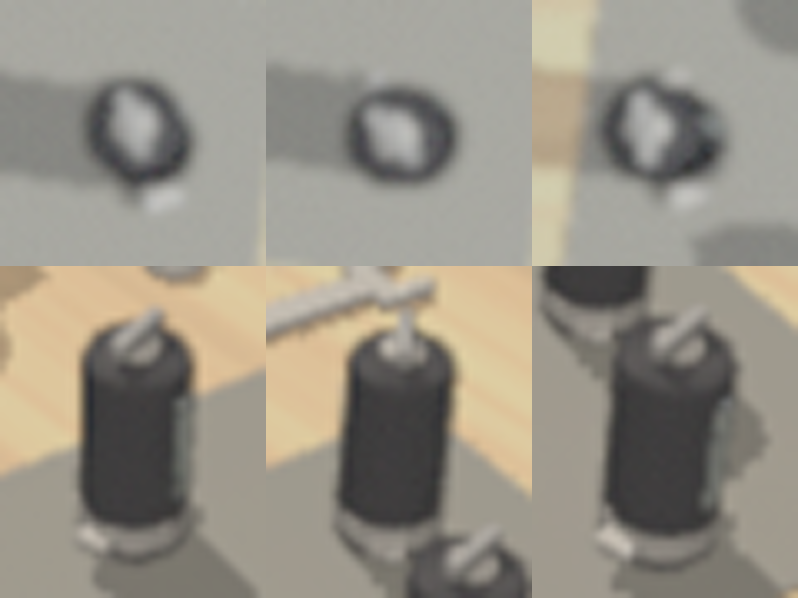

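View pics/c2.png

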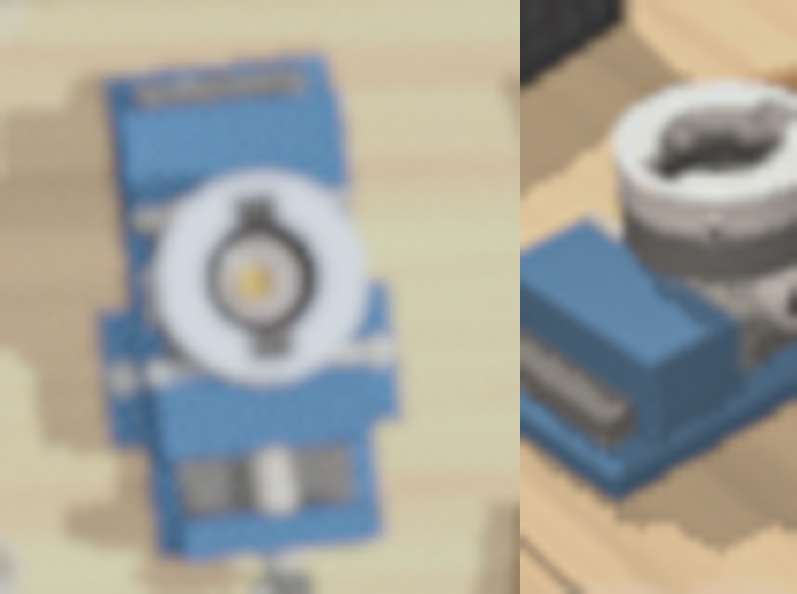

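The crop shows P1 (left), P2 (middle) and P3 (right). P3 clearly has both lugs in the top view. P1 and P2 need predicted lug positions to settle which is damaged. The head's slots lie nearly along the image vertical. I'll measure axes and wing angles, then project both lugs of each bowl and check the pixels there.

```bash
python3 - <<'E'
from h import *
T=np.load("T0.npy");S=np.load("S0.npy")
for n in("top","scene"):
    K,R,t=cal(n);print(n,"cam at",-R.T@t)
M=dict(P1=((223,187),(277,222)),P2=((217,228),(317,207)),P3=((181,204),(326,240)))
def tops(im,u,v,h=14,th=None):   # bright wing blob near the seed
    g=cv2.cvtColor(im,cv2.COLOR_BGR2GRAY).astype(float)
    return g
g=cv2.cvtColor(T,cv2.COLOR_BGR2GRAY)
for k,((u,v),_) in M.items():
    # dark body blob at top view incl. enclosed wing
    w=g[v-16:v+17,u-16:u+17]
    dark=(w<55).astype(np.uint8)
    n,l,st,ce=cv2.connectedComponentsWithStats(dark)
    i=1+np.argmax(st[1:,4]); cs,_=cv2.findContours((l==i).astype(np.uint8),0,2)
    hull=cv2.convexHull(cs[0]); (c,r)=cv2.minEnclosingCircle(hull)
    m=np.zeros_like(w);cv2.fillConvexPoly(m,hull,1)
    ys,xs=np.nonzero((m>0)&(w>70)); ww=w[ys,xs].astype(float)-60
    cx,cy=np.average(xs,weights=ww),np.average(ys,weights=ww)
    C=np.cov(np.c_[xs,ys].T,aweights=ww); e,V=np.linalg.eigh(C); d=V[:,1]
    pc=np.array([u-16+cx,v-16+cy])
    W=ray("top",[pc,pc+5*d,pc-5*d],.003+.100)
    yaw=np.degrees(np.arctan2(*(W[1]-W[2])[[1,0]]))%180
    print(k,"hull c",np.round((u-16+c[0],v-16+c[1],r),1),"wing",pc.round(1),"world",W[0].round(4),"yaw",yaw.round(1),"eig",e.round(1),"n",len(xs))
    print("  hull centre as z=.07 pt",ray("top",(u-16+c[0],v-16+c[1]),.07).round(4))
    yw=np.radians(yaw)
    for s in(1,-1):
        for cam in("top","scene"):
            p=W[0].copy(); p[:2]+=s*.028*np.array([np.cos(yw),np.sin(yw)]);p[2]=.003+.0145
            q=proj(cam,p)[0]; I=T if cam=="top" else S
            a,b=np.round(q).astype(int); print("  lug",s,cam,q.round(1),cv2.cvtColor(I,cv2.COLOR_BGR2GRAY)[b-2:b+3,a-2:a+3].tolist())
# mat
E
```

```text
top cam at [0.43203138 0.085019   1.35860434]
scene cam at [1.14772155 0.82811315 0.79008434]
P1 hull c [223.3 186.3   8.2] wing [223.  185.1] world [0.5601 0.1849 0.103 ] yaw 17.3 eig [2.2 5.6] n 57
  hull centre as z=.07 pt [[0.56   0.1868 0.07  ]]
  lug 1 top [222.4 179.3] [[113, 112, 112, 112, 115], [92, 91, 88, 89, 91], [65, 64, 62, 57, 58], [60, 77, 72, 55, 42], [78, 101, 98, 77, 56]]
  lug 1 scene [270.2 237.3] [[84, 74, 73, 49, 33], [101, 115, 121, 87, 70], [108, 132, 148, 125, 96], [94, 103, 121, 132, 126], [93, 82, 87, 100, 102]]
  lug -1 top [228.2 196.4] [[61, 74, 89, 98, 106], [110, 123, 132, 133, 126], [142, 150, 153, 149, 136], [152, 152, 146, 142, 130], [144, 138, 133, 128, 123]]
  lug -1 scene [281.1 225.5] [[18, 18, 18, 19, 36], [18, 19, 17, 19, 36], [19, 18, 18, 21, 38], [19, 18, 18, 22, 39], [20, 18, 17, 21, 34]]
P2 hull c [216.5 228.    8.1] wing [216.2 227.7] world [0.438  0.2074 0.103 ] yaw 42.3 eig [2.4 5.7] n 60
  hull centre as z=.07 pt [[0.4374 0.2097 0.07  ]]
  lug 1 top [212.6 221.2] [[96, 110, 123, 121, 114], [87, 100, 109, 104, 95], [82, 83, 78, 69, 61]
[... 540 characters left out ...]
.5127 0.3151 0.103 ] yaw 13.0 eig [2.5 7.1] n 62
  hull centre as z=.07 pt [[0.513  0.3156 0.07  ]]
  lug 1 top [181.2 195.7] [[99, 106, 118, 130, 130], [78, 95, 117, 131, 134], [56, 77, 95, 111, 114], [48, 51, 63, 68, 72], [60, 42, 37, 37, 40]]
  lug 1 scene [318.  255.9] [[97, 129, 110, 73, 51], [137, 150, 142, 122, 86], [117, 135, 151, 146, 125], [85, 97, 120, 143, 146], [90, 79, 85, 106, 111]]
  lug -1 top [185.6 213.3] [[91, 98, 99, 101, 105], [138, 135, 128, 121, 117], [154, 150, 140, 127, 119], [148, 140, 132, 122, 119], [131, 124, 118, 117, 118]]
  lug -1 scene [329.3 243.6] [[19, 19, 19, 19, 19], [19, 20, 19, 19, 19], [19, 19, 18, 18, 20], [20, 19, 19, 18, 19], [19, 19, 19, 18, 20]]
```

P2 is the broken bowl. At its predicted −x lug (top 225,234) there is only mat. P1 shows one lug in each view and P3 shows both, so those two are sound. Next I'll measure the head, basket, element and lug yaw.

```bash
python3 - <<'E'
from h import *
T=np.load("T0.npy");S=np.load("S0.npy")
def rect(im,n,c,z,half,mm=.5):   # view of a horizontal plane; returns picture, origin & scale
    N=int(2*half/mm*1000); a=(np.arange(N)-N/2)*mm/1000
    X,Y=np.meshgrid(c[0]+a,c[1]+a,indexing="ij"); q=proj(n,np.c_[X.ravel(),Y.ravel(),np.full(X.size,z)]).astype(np.float32)
    return X,Y,cv2.remap(im,q[:,0].reshape(X.shape),q[:,1].reshape(X.shape),cv2.INTER_CUBIC)
c0=ray("top",(305.5,191.5),.094)[0]; print("seed head",c0)
for n,im in(("top",T),("scene",S)):
    c=c0[:2].copy()
    X,Y,R=rect(im,n,c,.094,.06)
    hsv=cv2.cvtColor(R,cv2.COLOR_BGR2HSV); m=((hsv[...,2]>150)&(hsv[...,1]<50)).astype(np.uint8)
    nn,l,st,ce=cv2.connectedComponentsWithStats(m); i=1+np.argmax(st[1:,4]); m=(l==i).astype(np.uint8)
    cs,_=cv2.findContours(m,cv2.RETR_CCOMP,2)
    h=max(cs,key=cv2.contourArea); e=cv2.fitEllipse(cv2.convexHull(h)); 
    cc=(e[0][1]*.0005+X[0,0],e[0][0]*.0005+Y[0,0])
    print(n,"rim",np.round(cc,4),"axes mm",np.round(np.array(e[1])*.5,1))
    g=R.max(2); r=np.hypot(X-cc[0],Y-cc[1]); a=np.arctan2(Y-cc[1],X-cc[0])
    w=np.clip(150-g.astype(float),0,80)*(r>.0275)*(r<.0325)
    for lo in(0,180):
        d=(np.degrees(a)-lo+180)%360-180; k=(abs(d)<50)&(w>0); print("  slot",lo,np.average(d[k],weights=w[k]).round(1),w[k].sum()) if k.any() else 0
    # bore edge: dark pixels r<.03
    k=(r<.026)&(g<150)
    # hole contour
    inn=[q for q in cs if 300<cv2.contourArea(q)<15000 and q is not h]
    for q in inn:
        M_=cv2.moments(q); print("  hole",M_["m01"]/M_["m00"]*.0005+X[0,0],M_["m10"]/M_["m00"]*.0005+Y[0,0],M_["m00"]*.25)
# basket: dark blob, outer outline at z=.06 ; minAreaRect
g=T.max(2); m=(g<60).astype(np.uint8); nn,l,st,ce=cv2.connectedComponentsWithStats(m)
i=l[190,400]; ys,xs=np.nonzero(l==i); P=ray("top",np.c_[xs,ys],.06)[:,:2]; print("basket n",len(xs),cv2.minAreaRect((P*1000).astype(np.float32)))
# element
hs=cv2.cvtColor(T,cv2.COLOR_BGR2HSV); w=(T.min(2)>125)[155:180,170:198]; ys,xs=np.nonzero(w); print("element",ray("top",(xs.mean()+170,ys.mean()+155),.052+.003),len(xs))
# bowls' lugs: bright blob in plane z=.019 around expected
for k,c,y in(("P1",(.5601,.1855),17),("P3",(.5127,.3152),13)):
  for n,im,sgn in(("top",T,-1),("top",T,1),("scene",S,1)):
    X,Y,R=rect(im,n,c,.019,.045); g=R.min(2).astype(float); r=np.hypot(X-c[0],Y-c[1]); a=np.degrees(np.arctan2(Y-c[1],X-c[0]))
    d=(a-y-(0 if sgn>0 else 180)+180)%360-180
    kk=(r>.02)&(r<.036)&(abs(d)<45); th=112; w=np.clip(g-th,0,None)*kk
    if w.sum(): print(k,n,sgn,"lug yaw",y+np.average(d,weights=w).round(1),"at",np.average(X,weights=w).round(4),np.average(Y,weights=w).round(4),"area mm2",(w>5).sum()*.25)
E
```

```text
seed head [ 0.53502355 -0.05344272  0.094     ]
top rim [ 0.5228 -0.062 ] axes mm [ 84.2 116.7]
  slot 0 18.1 32550.0
  slot 180 18.5 6219.0
  hole 0.5341229113859262 -0.05171707051151389 2180.375
scene rim [ 0.5353 -0.0494] axes mm [80.9 82.1]
  slot 0 7.3 19853.0
  slot 180 3.6 10459.0
  hole 0.5352254691930285 -0.048762949451074525 2264.0
basket n 3397 ((535.0529174804688, -314.71392822265625), (189.67994689941406, 160.5421142578125), 14.356666564941406)
element [[0.62170041 0.30341775 0.055     ]] 121
P1 top -1 lug yaw 14.0 at 0.5323 0.1786 area mm2 211.0
P1 top 1 lug yaw 30.1 at 0.578 0.1959 area mm2 1.25
P1 scene 1 lug yaw 16.7 at 0.5877 0.1938 area mm2 27.0
P3 top -1 lug yaw 4.800000000000001 at 0.4852 0.3129 area mm2 172.25
P3 top 1 lug yaw 18.2 at 0.5379 0.3217 area mm2 90.0
P3 scene 1 lug yaw 14.7 at 0.5407 0.3226 area mm2 70.5
```

Head centre is (0.534, −0.052) from the top view and (0.535, −0.049) from the scene view; the hole area of about 2200 mm² matches the expected 2240. The basket is at (0.535, −0.315), about 190 mm long at 14°. I'll scrap the broken bowl P2 now.

```bash
python3 - <<'E'
from h import *
o=robot.observe
robot.move_pose([.438,.208,.23],[180,0,180]); print(o()["time"])
robot.line_to([.438,.208,.120],vel=.2); robot.set_gripper(.03)
s=o();print(s["time"],s["gripper_width"],s["gripper_force"],s["tool_pos"])
robot.line_to([.438,.208,.27],vel=.25)
robot.move_pose([.535,-.315,.27],[180,0,104]); print(o()["time"])
robot.line_to([.535,-.315,.126],vel=.2); robot.set_gripper(.085)
robot.line_to([.535,-.315,.24],vel=.25); s=o(); print(s["time"],s["tool_pos"],s["q"])
robot.move_pose([.56,.185,.24],[180,0,100]); print(o()["time"],o()["q"])
np.save("T1",avg("top",2));np.save("S1",avg("scene",2))
T=np.load("T1.npy")
cv2.imwrite("pics/t1.png",cv2.resize(T[110:270,150:450],(800,427),interpolation=cv2.INTER_CUBIC))
E
```

```text
2.4583
3.6167 0.04490441231587123 60.26646852493286 [0.43872726 0.20818936 0.12121381]
6.2917
8.25 [ 0.53510696 -0.31511923  0.24035883] [-4.25399466e+01  9.39517858e+00  2.68666006e+00  8.32511662e+01
  1.54368831e-03  3.34626062e+01]
10.0667 [ 5.50245471e+00  4.00686180e+00 -3.13432571e+00  8.28638546e+01
 -1.25421834e-02  8.55647128e+01]
```

View pics/t1.png

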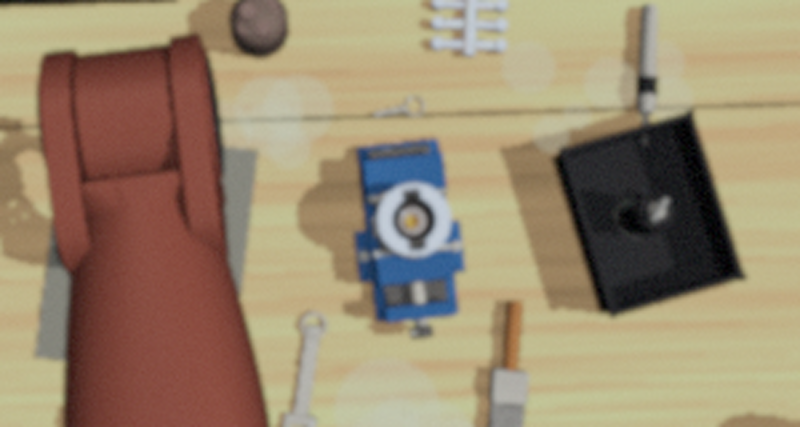

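The broken bowl stands in the scrap basket at crop pixel (645,213), and everything else is unmoved. Next I'll centre P1 by squeezing it along two directions, so its position is known exactly in the robot frame. Then I'll step aside and use it to correct the camera bias.

```bash
python3 - <<'E'
from h import *
o=robot.observe
P=[.56,.185,.120]
robot.line_to(P,vel=.2)
for y in(100,190):
    if y==190: robot.move_pose(P,[180,0,190])
    robot.set_gripper(.03); s=o(); print(s["time"],s["gripper_width"],s["tool_pos"],s["tcp_rot"],s["q"][5])
    robot.set_gripper(.085)
robot.line_to([.56,.185,.24],vel=.3)
robot.move_pose([.40,-.30,.26],[180,0,190]); print(o()["time"])
np.save("T2",avg("top",8));np.save("S2",avg("scene",8)); print(o()["time"])
T=np.load("T2.npy");S=np.load("S2.npy")
a=cv2.resize(T[162:212,198:248],(400,400),interpolation=cv2.INTER_CUBIC);b=cv2.resize(S[195:255,247:307],(400,400),interpolation=cv2.INTER_CUBIC)
def pt(im,n,p,o_,s,c=(0,0,255)):
    for q in proj(n,p): cv2.circle(im,tuple(int(v) for v in ((q-o_+.5)*s)),2,c,-1)
g=np.linspace(0,2*np.pi,24,endpoint=False)
ring=lambda r,z:np.c_[.56+r*np.cos(g),.185+r*np.sin(g),np.full(24,z)]
for r,z in((.023,.089),(.023,.019)):
    pt(a,"top",ring(r,z),(198,162),8);pt(b,"scene",ring(r,z),(247,195),6.667)
cv2.imwrite("pics/c3.png",np.hstack([a,b]))
E
```

```text
11.4667 0.04490986970353916 [0.56061726 0.18506015 0.12130698] [1.79900351e+02 1.03903173e-02 1.00000003e+02] 85.58816013132528
13.8 0.04484298162762874 [0.5600726  0.18506467 0.12019905] [ 1.79996411e+02  1.54215006e-02 -1.70005538e+02] -4.403548018818732
16.6833
17.4833
```

View pics/c3.png

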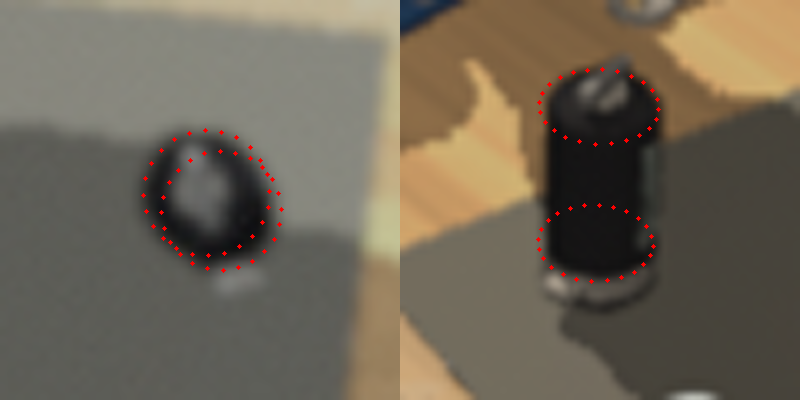

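The picture shows P1 alone, with the dotted prediction about 0.9 px left of the real body in the scene view and close to it in the top view. I'll quantify that bias in both cameras, apply it to the head, and get yaws for the bowl and head.

```bash
python3 - <<'E'
from h import *
D={"top":(np.load("T2.npy"),np.load("T0.npy")),"scene":(np.load("S2.npy"),np.load("S0.npy"))}
C=np.array([.5605,.185]); g=np.linspace(0,2*np.pi,72,endpoint=False)
box={"top":(205,170,242,206),"scene":(262,200,295,240)}
B={}
for n,(I2,I0) in D.items():
    x0,y0,x1,y1=box[n]; s=6
    w=cv2.resize(I2[y0:y1,x0:x1].max(2),None,fx=s,fy=s,interpolation=cv2.INTER_CUBIC)
    up=lambda p:(p-[x0,y0]+.5)*s-.5
    hull=np.vstack([up(proj(n,np.c_[C[0]+.023*np.cos(g),C[1]+.023*np.sin(g),np.full(72,z)])) for z in(.022,.086)]).astype(np.float32)
    hull=cv2.convexHull(hull); r=cv2.boundingRect(hull)
    for th in(45,55,65):
        m=(w<th).astype(np.uint8); nn,l,st,ce=cv2.connectedComponentsWithStats(m); i=1+np.argmax(st[1:,4])
        cs,_=cv2.findContours((l==i).astype(np.uint8),0,2); h=cv2.convexHull(max(cs,key=cv2.contourArea))
        R=cv2.boundingRect(h); print(n,th,"meas-pred edges L,T,R,B px",np.round([(R[0]-r[0])/s,(R[1]-r[1])/s,(R[0]+R[2]-r[0]-r[2])/s,(R[1]+R[3]-r[1]-r[3])/s],2))
# head hole per camera: interior hole on rectified plane, moments
for n in D:
    I=D[n][1]; c=(.5345,-.050); N=280; a=(np.arange(N)-N/2)*.00025
    X,Y=np.meshgrid(c[0]+a,c[1]+a,indexing="ij"); q=proj(n,np.c_[X.ravel(),Y.ravel(),np.full(X.size,.094)]).astype(np.float32)
    R=cv2.remap(I,q[:,0].reshape(N,N),q[:,1].reshape(N,N),cv2.INTER_CUBIC).max(2)
    for th in(130,145,160):
        m=(R>th).astype(np.uint8); r=np.hypot(X-c[0],Y-c[1]); m[r>.0375]=1
        nn,l,st,ce=cv2.connectedComponentsWithStats(1-m); i=1+np.argmax(st[1:,4])
        cs,_=cv2.findContours((l==i).astype(np.uint8),0,2); k=max(cs,key=cv2.contourArea)
        f=np.zeros((N,N),np.uint8); cv2.drawContours(f,[k],-1,1,-1); f=f>0
        xx,yy=X[f],Y[f]; cx,cy=xx.mean(),yy.mean(); e,V=np.linalg.eigh(np.cov(xx,yy)); v=V[:,1]*np.sign(V[0,1])
        rr=np.hypot(xx-cx,yy-cy); aa=np.degrees(np.arctan2(yy-cy,xx-cx)); k1=(rr>.028)&(abs(aa)<60);k2=(rr>.028)&(abs(aa)>120)
        p1=np.array([xx[k1].mean(),yy[k1].mean()]) if k1.any() else np.full(2,np.nan);p2=np.array([xx[k2].mean(),yy[k2].mean()]) if k2.any() else np.full(2,np.nan)
        print(n,th,"hole",np.round((cx,cy),4),"mm2",round(f.sum()/16),"yaw",np.degrees(np.arctan2(v[1],v[0])).round(1),"slots yaw",np.degrees(np.arctan2(*(p1-p2)[::-1])).round(1),np.round([p1,p2],4).tolist())
# vice yaw by blue mask edges in top
h=cv2.cvtColor(D["top"][1],cv2.COLOR_BGR2HSV); m=((h[...,0]>100)&(h[...,0]<125)&(h[...,1]>120)).astype(np.uint8); m[:,:270]=0;m[:,340:]=0
ys,xs=np.nonzero(m); P=ray("top",np.c_[xs,ys],.04)[:,:2]*1000; print("vice rect",cv2.minAreaRect(P.astype(np.float32)))
for n,p in(("top",(.535,-.05,.094)),("scene",(.535,-.05,.094)),("top",(.56,.185,.06)),("scene",(.56,.185,.06))):
    b=proj(n,p)[0]; print(n,p,"m/px x,y",np.round([ray(n,b+d,p[2])[0][:2]-p[:2] for d in((1,0),(0,1))],4).tolist())
E
```

```text
top 45 meas-pred edges L,T,R,B px [ 0.5   2.5  -1.83 -0.67]
top 55 meas-pred edges L,T,R,B px [ 0.17  1.67 -1.5  -0.17]
top 65 meas-pred edges L,T,R,B px [-0.33  1.33 -1.33  0.  ]
scene 45 meas-pred edges L,T,R,B px [1.33 0.17 0.   0.17]
scene 55 meas-pred edges L,T,R,B px [ 1.17 -0.5   0.33  0.5 ]
scene 65 meas-pred edges L,T,R,B px [ 1.   -0.83  1.33  3.5 ]
top 130 hole [ 0.5341 -0.0517] mm2 1940 yaw 4.2 slots yaw 4.4 [[0.5637, -0.0496], [0.5045, -0.0542]]
top 145 hole [ 0.5341 -0.0517] mm2 2086 yaw 4.1 slots yaw 4.3 [[0.564, -0.0496], [0.5041, -0.0541]]
top 160 hole [ 0.5341 -0.0517] mm2 2266 yaw 4.2 slots yaw 4.4 [[0.5645, -0.0493], [0.5036, -0.0541]]
scene 130 hole [ 0.5359 -0.0483] mm2 1967 yaw 0.7 slots yaw 5.6 [[0.5653, -0.0454], [0.5061, -0.0512]]
scene 145 hole [ 0.5354 -0.0487] mm2 2162 yaw 3.1 slots yaw 5.4 [[0.5653, -0.0457], [0.5052, -0.0514]]
scene 160 hole [ 0.535  -0.0489] mm2 2354 yaw 4.7 slots yaw 5.5 [[0.5653, -0.0459], [0.5043, -0.0518]]
vice rect ((315.76580810546875, -61.12865447998047), (616.5472412109375, 112.83908081054688), 3.290208339691162)
top (0.535, -0.05, 0.094) m/px x,y [[-0.0001, -0.0029], [-0.0029, 0.0001]]
scene (0.535, -0.05, 0.094) m/px x,y [[-0.0023, 0.0019], [0.0032, 0.0043]]
top (0.56, 0.185, 0.06) m/px x,y [[-0.0001, -0.003], [-0.003, 0.0001]]
scene (0.56, 0.185, 0.06) m/px x,y [[-0.002, 0.0017], [0.0027, 0.003]]
```

Head yaw is about 4.5° and the camera bias is 2 mm. The bowl's 3 mm chamfer captures that, and I'll centre it by touch in the bore. Now I'll refine the bowl yaw from the bias-corrected lug and wing, then grasp it and hold it over the mouth for a look.

```bash
python3 - <<'E'
from h import *
C=np.array([.5605,.185]); b={"top":(-.66,.75),"scene":(.75,0)}
for n,f in(("top","T2"),("scene","S2")):
    I=np.load(f+".npy"); N=400;a=(np.arange(N)-N/2)*.00025
    X,Y=np.meshgrid(C[0]+a,C[1]+a,indexing="ij")
    def R(z):
        q=(proj(n,np.c_[X.ravel(),Y.ravel(),np.full(X.size,z)])+b[n]).astype(np.float32); return cv2.remap(I,q[:,0].reshape(N,N),q[:,1].reshape(N,N),cv2.INTER_CUBIC).min(2).astype(float)
    r=np.hypot(X-C[0],Y-C[1]);A=np.degrees(np.arctan2(Y-C[1],X-C[0]))
    for s,name in((180,"-x"),(0,"+x")):
        if (n,name) not in(("top","-x"),("scene","+x")):continue
        g=R(.017); d=(A-16-s+180)%360-180; k=(r>.0235)&(r<.034)&(abs(d)<50); bg=np.percentile(g[k],70); pk=g[k].max()
        w=np.clip(g-(bg+pk)/2,0,None)*k; x,y=np.average(X,weights=w)-C[0],np.average(Y,weights=w)-C[1]
        print(n,name,"yaw",round(16+np.average(d,weights=w),1),"r",np.hypot(x,y).round(4),"bg,pk",bg,pk)
    g=R(.103); k=r<.020; pk=np.percentile(g[k],98); w=np.clip(g-.7*pk,0,None)*k
    mx,my=np.average(X,weights=w),np.average(Y,weights=w); cov=np.cov(X[k],Y[k],aweights=w[k]); e,V=np.linalg.eigh(cov)
    print(n,"wing yaw",np.degrees(np.arctan2(V[1,1],V[0,1]))%180,"c",round(mx-C[0],4),round(my-C[1],4),"sd mm",np.sqrt(e)*1000)
E
```

```text
top -x yaw 13.8 r 0.0261 bg,pk 97.0 122.0
top wing yaw 11.18778443796839 c 0.0046 -0.0001 sd mm [3.58800873 6.59735504]
scene +x yaw 10.7 r 0.028 bg,pk 93.0 139.0
scene wing yaw 29.004952607352266 c 0.0047 0.0033 sd mm [4.91832035 6.62813067]
```

```bash
python3 - <<'E'
from h import *
o=robot.observe
robot.move_pose([.56,.185,.24],[180,0,190]); robot.line_to([.56,.185,.120],vel=.2); robot.set_gripper(.03)
s=o();print(s["time"],s["gripper_width"],s["tool_pos"])
robot.line_to([.56,.185,.26],vel=.3)
robot.move_pose([.5355,-.0515,.245],[180,0,181.5]); robot.line_to([.5355,-.0515,.226]); robot.pause(.2)
s=o();print(s["time"],s["tool_pos"],s["tcp_rot"],s["ft_force"],s["q"])
S=avg("scene",8);np.save("S3",S);print(o()["time"])
a=cv2.resize(S[130:205,195:265],(560,600),interpolation=cv2.INTER_CUBIC); cv2.imwrite("pics/c4.png",a)
E
```

```text
20.5333 0.04475325910980453 [0.56069042 0.18518946 0.12128892]
22.5667 [ 0.53583597 -0.05116684  0.22671681] [-1.79983412e+02  4.45936584e-02 -1.78456613e+02] [ 0.5232429  -0.37802219 -0.89845969] [-1.93867952e+01 -4.94445079e+00 -1.34092234e+01  8.14876505e+01
  4.36798639e-04 -2.09301755e+01]
22.9667
```

View pics/c4.png

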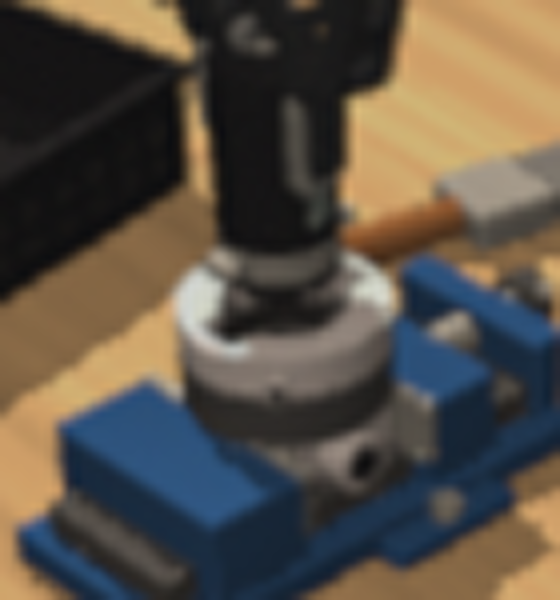

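The bowl hangs upright over the head, axis at about (280,150) against head centre (286,310), so it is aligned to about 2 mm with a lug over the front slot. I'll lower the spigot a few millimetres into the bore and find the walls by touch.

```bash
python3 - <<'E'
from h import *
o=robot.observe
print(proj("scene",[[.5358,-.0512,.15],[.5358,-.0512,.094],[.5358,-.0512,.07]]))
hit=robot.line_to([.5355,-.0515,.2055],vel=.04,guard=6); s=o(); print("down",hit,s["time"],s["tool_pos"],s["ft_force"])
if s["tool_pos"][2]<.2085:
    c=s["tool_pos"].copy()
    for ax in(1,0):
        e=[]
        for d in(1,-1):
            t=c.copy(); t[ax]+=d*.006
            h=robot.line_to(t,vel=.02,guard=5); s=o(); e.append(s["tool_pos"][ax]); print("xy"[ax],d,h,s["tool_pos"].round(4),s["ft_force"].round(1))
            robot.line_to(c,vel=.06)
        c[ax]=np.mean(e); robot.line_to(c,vel=.06)
    s=o(); print(s["time"],c,s["tool_pos"],s["ft_force"])
E
```

```text
[[228.41856448 150.56600619]
 [229.27348303 166.99506816]
 [229.62636873 173.77651056]]
down False 23.625 [ 0.53547529 -0.05148979  0.20548918] [ 0.22022671  0.66226604 -1.43120768]
y 1 True [ 0.5354 -0.0507  0.2054] [ 0.1 -2.3 -0.4]
y -1 True [ 0.5351 -0.0537  0.2049] [-0.2  2.3 -0.4]
x 1 True [ 0.5374 -0.0522  0.2048] [-0.9 -1.   0.1]
x -1 True [ 0.5328 -0.0523  0.2055] [ 1.3  0.3 -0. ]
26.0917 [ 0.53510489 -0.05223542  0.20548918] [ 0.53498328 -0.05219583  0.20529005] [ 0.61108581  0.76023436 -1.11868583]
```

Bore centre by touch is (0.5351, −0.0522). Now I'll push down, and if the lugs sit on the flange I'll try small rotations.

```bash
python3 - <<'E'
from h import *
o=robot.observe
c=[.5351,-.0522]
for dy in(0,4,-4,8,-8,12,-12):
    if dy: robot.line_to([*c,.2055],vel=.08); robot.move_pose([*c,.2055],[180,0,181.5+dy])
    hit=robot.line_to([*c,.1965],vel=.03,guard=10); s=o(); print(dy,hit,s["time"],s["tool_pos"].round(4),s["ft_force"].round(1),s["torque"].round(2))
    if s["tool_pos"][2]<.1985: break
if s["tool_pos"][2]<.1985:
    hit=robot.line_to([*c,.1862],vel=.03,guard=30); s=o(); print("push",hit,s["time"],s["tool_pos"].round(4),s["ft_force"].round(1),s["torque"].round(2),s["tcp_rot"])
E
```

```text
0 False 26.5417 [ 0.5354 -0.0523  0.1971] [-0.3  0.2  4.5] [-0.02  0.05  0.02]
push False 27.0333 [ 0.5356 -0.0522  0.1876] [-1.6  1.5 12. ] [ 0.19  0.5  -0.03] [ 179.91324875   -0.23946934 -178.49196314]
```

```bash
python3 - <<'E'
from h import *
o=robot.observe
c=[.5351,-.0522]
def rep(t): s=o(); print(t,round(s["time"],1),s["tool_pos"].round(4),s["ft_force"].round(1),s["torque"].round(2),s["tcp_rot"][2].round(1),round(s["gripper_width"],4)); return s
robot.line_to([*c,.1850],vel=.03,guard=25); s=rep("dn")
z=.1850
for a in(20,40,60,70,76,80,83):
    robot.move_pose([*c,z],[180,0,181.5-a]); s=rep(a)
    if abs(s["torque"][2])>1.2: break
E
```

```text
dn 27.3 [ 0.5356 -0.0522  0.1866] [-1.6  1.2 12.5] [0.25 0.54 0.02] -178.5 0.0451
20 27.7 [ 0.5355 -0.052   0.1866] [-2.7  3.3 12.8] [ 0.59  0.65 -0.07] 161.5 0.0447
40 28.1 [ 0.5354 -0.052   0.1865] [-2.2  2.9 13.2] [ 0.68  0.8  -0.07] 141.5 0.0451
60 28.6 [ 0.5352 -0.0519  0.1864] [-3.3  3.8 13. ] [ 0.68  0.99 -0.11] 121.5 0.0448
70 28.9 [ 0.5352 -0.0518  0.1864] [-3.3  3.2 12.7] [ 0.8   1.02 -0.12] 111.5 0.0451
76 29.1 [ 0.5352 -0.0518  0.1864] [-3.2  3.2 12.6] [ 0.81  1.12 -0.14] 105.5 0.0445
80 29.4 [ 0.5348 -0.0518  0.1863] [-4.9  2.4 13. ] [ 0.72  1.53 -0.04] 101.5 0.0451
83 29.6 [ 0.5344 -0.052   0.1862] [-7.4  1.  14.1] [0.18 2.23 0.82] 98.6 0.0449
```

The torque jumps at 80–83°, which is the stop. Now I'll press it fully home and check that it has bottomed.

```bash
python3 - <<'E'
from h import *
o=robot.observe
c=[.5351,-.0522]
def rep(t): s=o(); print(t,round(s["time"],1),s["tool_pos"].round(4),s["ft_force"].round(1),s["torque"].round(2),s["tcp_rot"].round(2),round(s["gripper_width"],4),round(s["gripper_force"],1)); return s
robot.move_pose([*c,.1850],[180,0,181.5-82])
for z in(.1842,.1834,.1826,.1818,.1810,.1802):
    robot.line_to([*c,z],vel=.02); robot.pause(.1); s=rep(z)
    if s["ft_force"][2]>25: break
robot.pause(.5); rep("hold")
S=avg("scene",6);T=avg("top",4)
a=cv2.resize(S[130:205,195:265],(560,600),interpolation=cv2.INTER_CUBIC); cv2.imwrite("pics/c5.png",a)
cv2.imwrite("pics/t5.png",cv2.resize(T,(800,600)))
E
```

```text
0.1842 30.2 [ 0.5345 -0.0521  0.1862] [-9.9  2.7 20.2] [0.35 2.7  0.21] [-1.7995e+02  3.0000e-02  9.9520e+01] 0.0448 62.6
0.1834 30.6 [ 0.5345 -0.0521  0.1861] [-12.3   3.7  26.9] [0.53 3.38 0.15] [-1.7996e+02  5.0000e-02  9.9530e+01] 0.0451 63.2
hold 31.1 [ 0.5345 -0.0521  0.1861] [-12.5   2.5  26.5] [0.53 3.39 0.18] [-1.7996e+02  5.0000e-02  9.9530e+01] 0.0452 63.2
```

View pics/c5.png

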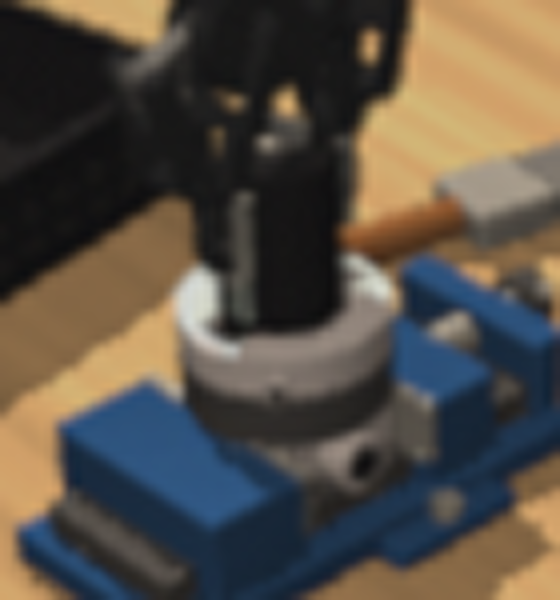

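View pics/t5.png

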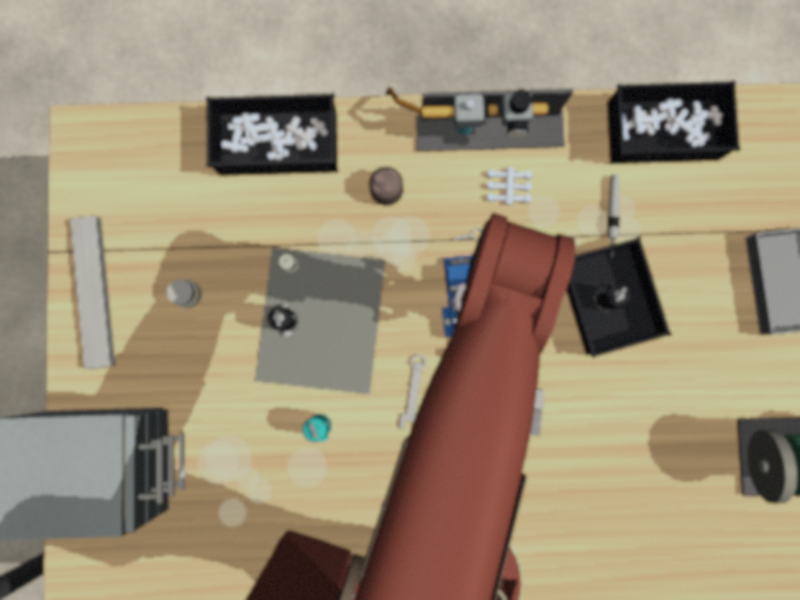

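The bowl is down in the bore at (285,325) and its side label has swung from right to left, so it has turned. It has bottomed: TCP height stays at 0.186 m while the force climbs to 27 N. The other sound bowl at (283,319), the broken one in the basket at (610,297) and all the bystanders are in place.

```bash
python3 -c "
from plant import robot
print(robot.job_done())"
```

```text
the job is handed in; nothing more can be done
None
```

The job is handed in at about 31 s of the 64 s allowed: the broken bowl is released in the scrap basket, and a sound bowl is in the head, turned clockwise about 80° to its stop and still held pressed home at about 26 mm below the rim; the other sound bowl was left where it stood, and I have not seen the judge's result.

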